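Slide the green board home in the corner stop

ROBOT

A 6-joint arm with a two-finger parallel gripper is mounted at the origin on the work surface. World frame = base frame: x ahead of the robot, y to its left, z up, the work surface at z = 0. Lengths are in mm, angles in rad, forces in N, time in s.
With the tool pointing down it reaches from about 300 to 775 mm from the base axis. Payload 14.6 kg.
Tool frame: the origin (TCP) lies at the very end of the fingers, on their centre line; the grasp point (between the pads) lies 19 mm behind it; z points along the fingers, y is the line along which they close (so a half turn about z gives the same grasp; the last joint's range is limited). The gripper opens to 94 mm and grips with 3 to 60 N. Pads are 16 mm wide; open, the fingers measure 119 mm over their backs; the gripper's body (75 mm by 177 mm) begins 78 mm behind the grasp point.
Start: joints at [1.268, 0.3, 1.521, -0, 1.321, -0.067], TCP at [128.489, 534.771, 205.446] pointing down, gripper open.
Joint ranges: [-3.03, 3.03], [-0.79, 2.21], [0.23, 2.52], [-1.04, 4.18], [0, 3.07], [-2.55, 2.55]. Speed limits (rad/s): [2.22, 2.22, 2.57, 3.14, 3.14, 3.14].

INTERFACE

Orientations are given as [roll, pitch, yaw] about the fixed x, y, z axes, in that order (R = Rz(yaw) Ry(pitch) Rx(roll)).
In Python, from cell import manip, camera, get_calibration gives the robot as it stands. The module is installed in compiled form; this text tells all that it offers.
- The arm moves only by the tool jog_arm, never from a script. Its argument "plan" is one flat list of numbers, 6 for each row, row after row: the shift along the world's x, y, z in m, then the turn, a rotation vector about the world's x, y, z in degrees. A call has 1 to 20 rows; each row is the pose to reach, as a shift and turn from the pose commanded when the call began; what a row does not reach only later rows make up. A row lasts 1/10 s, in which the tool goes at most 50 mm and 8.59 degrees, less where a joint would pass 70% of its speed; a pose out of reach is approached as far as the arm can. A call with a gripper value outside its range is refused whole. "claw" is the finger opening in m, from 0 to 0.094, set as the call begins (left out, the last holds). The fingers move at their own pace and stop on an object; "force" is the grip in N (left out, the last holds). Time passes only in rows, so rows that repeat a pose let the fingers close. It gives the time, the measured TCP pose, the force, the opening and the grip force at its end, in the units of the state.
- manip.read_state(): the state, without advancing time (a new reading comes with each control period).
- camera(name): name is "scene" or "top" or "wrist"; returns (picture, depth): 384x512x3 uint8, red, green, blue; 384x512 float32, mm along the optical axis (not along the pixel's ray), 0 where there is no reading.
- get_calibration(name): a dict with "fx", "fy", "cx", "cy" (pixels), "origin" and "attitude" of the camera in the world. Camera axes: x right, y down, z forward; pixel columns grow to the right and rows downward; lengths in mm; the calibration is good to about 2 mm. The wrist camera is an equidistant fisheye: a pixel r from the principal point sees the ray r / f radians off the axis. A picture is of the moment at which its call begins: read the wrist's pose just before it. get_calibration takes no time and is no camera call; for the wrist camera it gives the pose at the moment of the call.
- manip.sign_off(): hands the job in; it is judged then, once.
The state is a dict: "clock": time; "joints": joint angles; "qd": joint speeds; "effort": joint torques, N m; "eef_pos": TCP position; "eef_rot": TCP orientation; "wrist_force": force on the tool from outside, world axes, zero at the start; "moment": the same for the moment, N m; "finger_gap": finger opening in mm; "finger_force": force on a finger pad.
Only numpy, scipy, OpenCV 4.12 (cv2) and the standard library are available. Lean on these libraries where they do the work, as an engineer would, in place of code of your own. Each camera call takes 0.05 s, during which the arm holds its last target. There are 200 camera calls.

TASK

Push the carrier with the green circuit board along the bench into the metal corner stop, until it sits flush against both bars: a long edge along the bar across the far end, a short edge along the side bar. Only slide it with the fingers, never pick it up or tip it; leave the blue board and everything else where it is, and finish clear of it.

Things in the scene. Friction and masses are not known exactly. Their poses are not given: they have to be found in the camera images.
- green_board: Carrier: solid black plastic block, green circuit board on top, loose; 88 mm (own x) by 104 mm (own y), 18 mm high (chips reach 21 mm), 0.2 to 0.45 kg; 2 to 8 N slides it. Origin: centre of its underside. Starts within 0.2 rad of the world axes. Either way round (half a turn) is good.
- corner_stop: Fixed L of two aluminium bars, 16 mm wide, 12 mm high, orange dots. Origin: its inner corner, on the bench; yaw -0.1 to 0.25 rad. Far bar: inner face at own x = 0, from the corner 80 mm towards own -y. Side bar: inner face at own y = 0, from the corner 80 mm towards own -x. Carrier home: centre at own x -44 mm, y -52 mm, axes parallel.
- blue_board: The same carrier (88 x 104 x 18 mm) with a blue circuit board; leave alone. Origin: centre of its underside. One carrier starts nearer the robot and the other farther, both to the right of the stop; either may be the near one.
- flux_jar: Jar with a yellow cap, 48 mm across, 45 mm high; origin: centre of its underside. Leave alone.
- solder_spool: Copper-coloured spool, standing, 50 mm across, 40 mm high; origin: centre of its underside. Leave alone.
- screwdriver: Screwdriver lying left of the work, origin near its middle; leave alone.
- cleaner_bottle: Bottle with a red cap, 40 mm across, 85 mm high; origin: centre of its underside. Leave alone.
- mouse: Computer mouse, black and grey, 100 x 60 x 32 mm; origin: centre of its underside. Leave alone.
- parts_tin: Orange box, 60 x 40 x 20 mm; origin: centre of its underside. Leave alone.
Mind the look-alikes: they are no part of the job. What is shaped like the green_board but brown or red is not meant.

How it is judged:
By the outcome, as a careful person would: the job done as asked, in the order asked, and still so for the second after the job is handed in, with the robot touching nothing.
It also fails if it takes over 58 s, if anything falls off the work surface, if the arm or the gripper's body presses on something with over 40 N, if the wrist force passes 120 N, or if a joint passes its speed limit or range.

## Working session

There is one attempt and no reset: what is moved stays moved. The work goes in short steps, Python scripts to look and compute and a tool call to move; the robot and the scene stay as the last step left them, time stands still between calls to the robot, and variables do not carry over. Pictures are saved under pics/ and viewed, at most 13 in all, crops included, and the job is handed in when it is done.

Besides the shell and the picture viewer there is one more tool, called after "Emit:" as a command line: name --argument value ..., lists and objects as JSON in quotes. jog_arm: Moves the arm, as the interface text tells. Its arguments: {"type":"object","properties":{"plan":{"type":"array"},"claw":{"type":"number"},"force":{"type":"number"}},"required":["plan"]}

```bash
mkdir -p pics; cat > h.py <<'E'
import numpy as np,cv2
from cell import manip,camera,get_calibration
def snap(n,f):
    c=get_calibration(n); p,d=camera(n); cv2.imwrite(f'pics/{f}.png',p[:,:,::-1]); np.savez(f'{f}.npz',p=p,d=d); return p,d,c
def Rm(c):
    a=np.array(c['attitude'],float)
    if a.shape==(3,3): return a
    from scipy.spatial.transform import Rotation as R
    return R.from_euler('xyz',a).as_matrix() if a.size==3 else R.from_quat(a).as_matrix()
def ray(c,uv,z):
    uv=np.atleast_2d(uv).astype(float)
    v=np.c_[(uv[:,0]-c['cx'])/c['fx'],(uv[:,1]-c['cy'])/c['fy'],np.ones(len(uv))]@Rm(c).T
    o=np.array(c['origin'],float)
    return o+v*((z-o[2])/v[:,2])[:,None]
E
python3 - <<'E'
from h import *
for n in('top','scene'):
    p,d,c=snap(n,n+'1'); print(c)
print(manip.read_state())
E
```

```text
{'fx': 386.4433912180766, 'fy': 386.4433912180766, 'cx': 256.4367128550674, 'cy': 188.24644390348504, 'origin': array([ 347.66597303,  -84.29428294, 1310.7439271 ]), 'attitude': array([-3.0366588 ,  0.00902902, -1.54896499])}
{'fx': 457.6627052335008, 'fy': 457.6627052335008, 'cx': 260.09050440937665, 'cy': 185.84259419967373, 'origin': array([1287.76824302,  701.47126738, 1208.80256748]), 'attitude': array([-2.39360368,  0.01364059,  2.34335101])}
{'clock': 0.1, 'joints': array([ 1.26841352e+00,  3.00424237e-01,  1.52153019e+00, -1.75459861e-06,
        1.32071526e+00, -6.65983341e-02]), 'qd': array([-5.01255022e-04,  1.43861997e-04, -1.49306985e-03, -7.21443048e-05,
       -1.88250589e-03, -9.01354636e-04]), 'effort': array([ 1.25610241e-03, -5.32648838e+01, -3.53285909e+01,  7.09965988e-02,
        2.34872400e-02, -7.58294777e-05]), 'eef_pos': array([128.4124436 , 534.54712481, 204.93356821]), 'eef_rot': array([-3.14051789e+00, -6.99798948e-05,  2.90580858e+00]), 'wrist_force': array([ 0.82865123,  0.07250102, -0.23117868]), 'moment': array([0.052855  , 0.01104756, 0.00524726]), 'finger_force': 0.0, 'finger_gap': 93.773426494759}
```

View pics/top1.png

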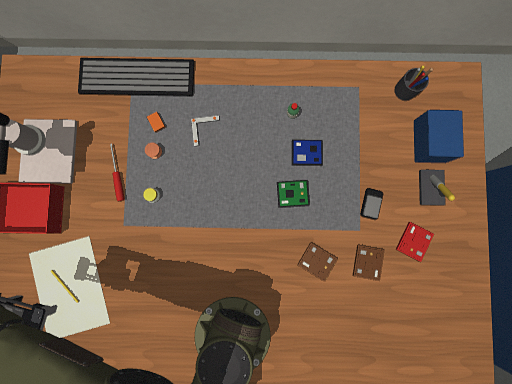

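View pics/scene1.png

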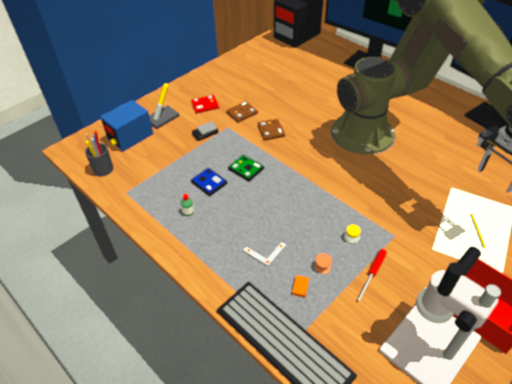

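The top view shows the green carrier near the robot at about (293,193), with blue beyond it at (307,152). The stop's corner is at about (194,120), the far bar running right to (219,118) and the side bar running down to (195,145). The way from green to the stop is clear. The scene view agrees: green (246,167), blue (209,181), stop (266,260).

```bash
cat >> h.py <<'E'
def rect(c,m,z):
    cs,_=cv2.findContours(m.astype(np.uint8),cv2.RETR_EXTERNAL,cv2.CHAIN_APPROX_NONE)
    k=max(cs,key=cv2.contourArea)[:,0]
    w=ray(c,k,z)[:,:2].astype(np.float32)
    r=cv2.minAreaRect(w); return r
E
python3 - <<'E'
from h import *
for n in('top','scene'):
    p=np.load(n+'1.npz')['p'];c=get_calibration(n)
    hsv=cv2.cvtColor(p,cv2.COLOR_RGB2HSV);H,S,V=[hsv[...,i].astype(int) for i in range(3)]
    roi=np.zeros(H.shape,bool)
    a=(270,340,130,215) if n=='top' else (185,270,145,195)
    roi[a[2]:a[3],a[0]:a[1]]=1
    g=roi&(abs(H-65)<20)&(S>100); b=roi&(abs(H-117)<15)&(S>100)
    k=lambda m:cv2.morphologyEx(m.astype(np.uint8),cv2.MORPH_CLOSE,np.ones((5,5)))
    print(n,'green',rect(c,k(g),19),'blue',rect(c,k(b),19))
    roi[:]=0;a=(185,225,108,150) if n=='top' else (238,292,238,270);roi[a[2]:a[3],a[0]:a[1]]=1
    m=roi&(V>150)&(S<60)
    m=k(m)
    cs,_=cv2.findContours(m,0,1);q=max(cs,key=cv2.contourArea)
    q6=cv2.approxPolyDP(q,3,True)[:,0];print(q6.tolist());print(ray(c,q6,12).round())
    ys,xs=np.nonzero(m);print(len(xs))
    x0,y0=a[0]-10,a[2]-10
    cv2.imwrite(f'pics/{n}c.png',cv2.resize(p[y0:a[3]+10,x0:a[1]+10,::-1],None,fx=8,fy=8,interpolation=2))
im=[cv2.imread(f'pics/{n}c.png') for n in('top','scene')]
h=max(i.shape[0] for i in im)
o=np.hstack([cv2.copyMakeBorder(i,0,h-i.shape[0],0,0,0) for i in im]);print(o.shape,[i.shape for i in im])
cv2.imwrite('pics/stop.png',cv2.resize(o,None,fx=.7,fy=.7))
E
```

```text
top green ((470.1287841796875, -191.71820068359375), (81.26908874511719, 94.88494110107422), 4.846576690673828) blue ((612.394287109375, -238.15692138671875), (79.24967193603516, 95.0726089477539), 1.130191683769226)
[[218, 116], [191, 119], [194, 145], [196, 123]]
[[732.  68.  12.]
 [720. 161.  12.]
 [629. 147.  12.]
 [706. 144.  12.]]
219
scene green ((475.5365905761719, -188.40435791015625), (84.46436309814453, 100.00289154052734), 4.3978424072265625) blue ((616.5028076171875, -234.74853515625), (84.19805145263672, 100.96405029296875), 0.7352250218391418)
[[238, 238], [238, 269], [291, 269], [291, 238]]
[[718.  23.  12.]
 [799. 108.  12.]
 [687. 224.  12.]
 [599. 147.  12.]]
1728
(496, 1072, 3) [(496, 480, 3), (416, 592, 3)]
```

View pics/stop.png

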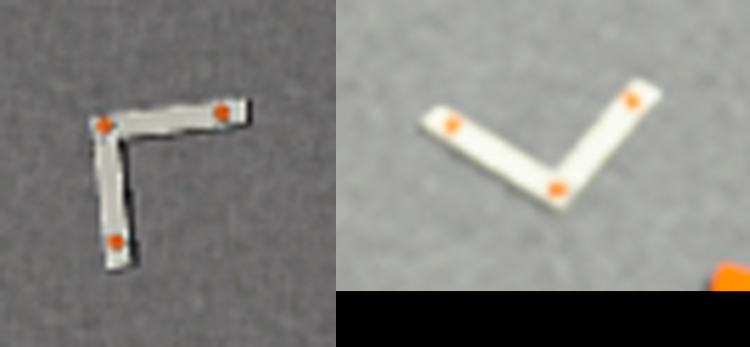

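The enlarged stop shows its three orange dots. In the top view they are at about (193,120) on the corner, (215,118) on the far bar and (196,141) on the side bar. I'll take their centroids in both views.

```bash
cat >> h.py <<'E'
def dots(n,p,c,a):
    hsv=cv2.cvtColor(p,cv2.COLOR_RGB2HSV)
    m=((hsv[...,0]<18)&(hsv[...,1]>130)).astype(np.uint8);z=np.zeros_like(m);z[a[2]:a[3],a[0]:a[1]]=m[a[2]:a[3],a[0]:a[1]]
    k,_,st,ce=cv2.connectedComponentsWithStats(z)
    i=[j for j in range(1,k) if st[j,4]>=3]
    return ray(c,ce[i],12)[:,:2],st[i,4]
E
python3 - <<'E'
from h import *
for n,a in(('top',(185,225,108,150)),('scene',(238,285,238,272))):
    w,s=dots(n,np.load(n+'1.npz')['p'],get_calibration(n),a);print(n,w.round(1).tolist(),s)
E
```

```text
top [[726.4, 82.1], [716.8, 153.8], [644.4, 144.6]] [6 6 6]
scene [[644.5, 142.4], [717.0, 152.3]] [4 4]
```

Emit:
jog_arm --plan '[0.355,-0.809,-0.125,0,0,-69,0.355,-0.809,-0.125,0,0,-69,0.355,-0.809,-0.125,0,0,-69,0.355,-0.809,-0.125,0,0,-69,0.355,-0.809,-0.125,0,0,-69,0.355,-0.809,-0.125,0,0,-69,0.355,-0.809,-0.125,0,0,-69,0.355,-0.809,-0.125,0,0,-69,0.355,-0.809,-0.125,0,0,-69,0.355,-0.809,-0.125,0,0,-69,0.355,-0.809,-0.125,0,0,-69,0.355,-0.809,-0.125,0,0,-69,0.355,-0.809,-0.125,0,0,-69,0.355,-0.809,-0.125,0,0,-69,0.355,-0.809,-0.125,0,0,-69,0.355,-0.809,-0.125,0,0,-69,0.355,-0.809,-0.125,0,0,-69,0.355,-0.809,-0.125,0,0,-69,0.355,-0.809,-0.125,0,0,-69,0.355,-0.809,-0.125,0,0,-69]' --claw 0.05

```text
clock: 2.1
eef_pos: [483.0, -274.2, 79.6]
eef_rot: [-3.14, -0.001, 1.7]
wrist_force: [-0.7, -0.2, 0.2]
finger_gap: 50.1
finger_force: 0.0
```

Emit:
jog_arm --plan '[0,0,-0.03,0,0,0,0,0,-0.055,0,0,0,0,0,-0.068,0,0,0,0,0,-0.072,0,0,0,0,0,-0.072,0,0,0]'

```text
clock: 2.6
eef_pos: [483.6, -273.8, 8.9]
eef_rot: [3.141, 0.0, 1.702]
wrist_force: [0.7, -0.3, 1.0]
finger_gap: 49.8
finger_force: 0.0
```

```bash
python3 - <<'E'
from h import *
snap('wrist','w1');p,d,c=snap('top','top2')
print(manip.read_state()['eef_pos'])
a=np.load('w1.npz')['p'][:,:,::-1]
cv2.imwrite('pics/v2.png',np.vstack([cv2.resize(a,(400,300)),cv2.resize(p[130:230,250:383,::-1],(400,300))]))
E
```

```text
[ 484.03247249 -274.34653631    9.66047005]
```

View pics/v2.png

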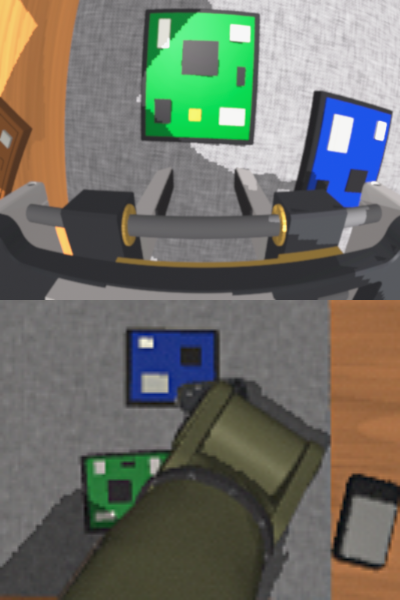

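The wrist view shows green squarely between the two fingers at about (200,75), and blue off to the right and clear. I'll start pushing.

Emit:
jog_arm --plan '[-0.001,0.008,0,0,0,0,-0.002,0.016,0,0,0,0,-0.003,0.022,0,0,0,0,-0.004,0.03,0,0,0,0,-0.0052,0.04,0,0,0,0,-0.0065,0.05,0,0,0,0,-0.0078,0.06,0,0,0,0,-0.0091,0.07,0,0,0,0,-0.0104,0.08,0,0,0,0,-0.0118,0.09,0,0,0,0,-0.0131,0.1,0,0,0,0,-0.0144,0.11,0,0,0,0,-0.0157,0.12,0,0,0,0,-0.017,0.13,0,0,0,0,-0.0183,0.14,0,0,0,0,-0.0196,0.15,0,0,0,0,-0.0209,0.16,0,0,0,0,-0.022,0.168,0,0,0,0,-0.0225,0.172,0,0,0,0]'

```text
clock: 4.6
eef_pos: [460.7, -101.3, 8.3]
eef_rot: [-3.141, -0.0, 1.702]
wrist_force: [0.3, -5.1, 2.2]
finger_gap: 50.0
finger_force: 1.9
```

```bash
python3 - <<'E'
from h import *
snap('wrist','w2');p,d,c=snap('scene','s2')
print(manip.read_state()['eef_pos'])
a=np.load('w2.npz')['p'][:,:,::-1]
cv2.imwrite('pics/v3.png',np.vstack([cv2.resize(a,(400,300)),cv2.resize(p[130:280,180:380,::-1],(400,300))]))
hsv=cv2.cvtColor(p,cv2.COLOR_RGB2HSV).astype(int)
m=(abs(hsv[...,0]-65)<20)&(hsv[...,1]>100);m[:,:180]=0;m[:140]=0;m[280:]=0;m[:,380:]=0
print(rect(c,cv2.morphologyEx(m.astype(np.uint8),3,np.ones((5,5))),19))
E
```

```text
[ 460.52240129 -101.37129473    8.12304498]
((452.467529296875, -37.939640045166016), (84.6426773071289, 99.56333923339844), 7.759311199188232)
```

View pics/v3.png

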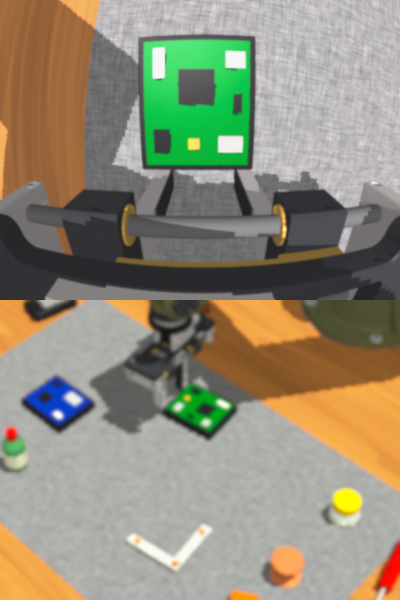

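The fingers are driving green squarely (yaw 7.8°, which is parallel to the stop), and nothing else has moved.

Emit:
jog_arm --plan '[-0.0008,0.006,0,0,0,0,-0.0018,0.014,0,0,0,0,-0.0031,0.024,0,0,0,0,-0.0044,0.034,0,0,0,0,-0.0057,0.044,0,0,0,0,-0.007,0.054,0,0,0,0,-0.0083,0.064,0,0,0,0,-0.0096,0.074,0,0,0,0,-0.0107,0.082,0,0,0,0,-0.0114,0.087,0,0,0,0,-0.0118,0.09,0,0,0,0,-0.0118,0.09,0,0,0,0,-0.0105,0.08,0,0,0,0,-0.0079,0.06,0,0,0,0,-0.0079,0.06,0.045,0,0,0,-0.0079,0.06,0.06,0,0,0]'

```text
clock: 6.3
eef_pos: [454.2, -43.7, 71.0]
eef_rot: [3.139, 0.001, 1.7]
wrist_force: [0.8, 0.3, -0.3]
finger_gap: 50.1
finger_force: 0.0
```

```bash
cat >> h.py <<'E'
def green(n,f):
    p,d,c=snap(n,f);hsv=cv2.cvtColor(p,cv2.COLOR_RGB2HSV).astype(int)
    m=(abs(hsv[...,0]-65)<20)&(hsv[...,1]>100)
    if n=='scene': m[:,205:][:,:0]=0;m[:,:215]=0;m[:140]=0;m[290:]=0;m[:,380:]=0
    else: m[:,:130]=0;m[:80]=0;m[230:]=0;m[:,350:]=0
    return rect(c,cv2.morphologyEx(m.astype(np.uint8),3,np.ones((5,5))),19)
E
python3 - <<'E'
from h import *
for n in('scene','top'): print(n,green(n,n+'3'))
print(manip.read_state()['eef_pos'])
E
```

```text
scene ((441.700927734375, 51.41263961791992), (84.31427764892578, 98.64472961425781), 7.871237277984619)
top ((434.63824462890625, 88.15921783447266), (38.02388000488281, 85.40194702148438), 75.9138412475586)
[454.34533078 -43.33833212  70.4455123 ]
```

Emit:
jog_arm --plan '[-0.03,0.0,0,0,0,-8,-0.06,0.0,0,0,0,-16,-0.087,0.02,0,0,0,-24,-0.087,0.04,0,0,0,-32,-0.087,0.06,0,0,0,-40,-0.087,0.084,0,0,0,-48,-0.087,0.084,0,0,0,-56,-0.087,0.084,0,0,0,-64,-0.087,0.084,0,0,0,-72,-0.087,0.084,0,0,0,-80,-0.087,0.084,0,0,0,-88,-0.087,0.084,0,0,0,-90,-0.087,0.084,-0.03,0,0,-90,-0.087,0.084,-0.053,0,0,-90,-0.087,0.084,-0.0625,0,0,-90,-0.087,0.084,-0.0625,0,0,-90]'

```text
clock: 8.0
eef_pos: [365.2, 41.5, 4.8]
eef_rot: [-3.141, 0.003, 0.13]
wrist_force: [0.9, -0.1, -0.1]
finger_gap: 50.5
finger_force: 0.0
```

```bash
python3 - <<'E'
from h import *
snap('wrist','w4');p,d,c=snap('scene','s4')
print(manip.read_state()['eef_pos'],manip.read_state()['eef_rot'])
a=np.load('w4.npz')['p'][:,:,::-1]
cv2.imwrite('pics/v4.png',np.vstack([cv2.resize(a,(400,300)),cv2.resize(p[130:280,180:380,::-1],(400,300))]))
E
```

```text
[366.32051102  41.63811613   6.31188096] [-3.14158648e+00 -4.26336316e-05  1.30562705e-01]
```

View pics/v4.png

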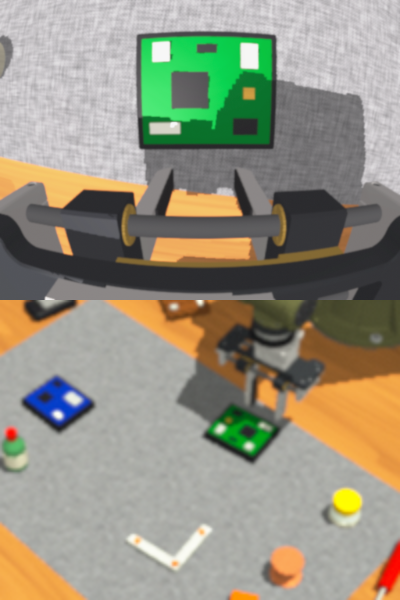

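Green is centred ahead of the fingers (wrist (207,90)), with the stop ahead. I'll push and stop before entering it.

Emit:
jog_arm --plan '[0.008,0.001,0.002,0,0,0,0.016,0.0021,0.002,0,0,0,0.024,0.0031,0.002,0,0,0,0.032,0.0042,0.002,0,0,0,0.042,0.0055,0.002,0,0,0,0.052,0.0068,0.002,0,0,0,0.062,0.0081,0.002,0,0,0,0.072,0.0094,0.002,0,0,0,0.082,0.0107,0.002,0,0,0,0.092,0.012,0.002,0,0,0,0.102,0.0133,0.002,0,0,0,0.112,0.0146,0.002,0,0,0,0.122,0.0159,0.002,0,0,0,0.132,0.0172,0.002,0,0,0,0.142,0.0185,0.002,0,0,0,0.152,0.0198,0.002,0,0,0,0.16,0.0209,0.002,0,0,0,0.164,0.0214,0.002,0,0,0,0.166,0.0217,0.002,0,0,0,0.166,0.0217,0.002,0,0,0]'

```text
clock: 10.1
eef_pos: [532.4, 63.5, 7.9]
eef_rot: [3.142, -0.001, 0.131]
wrist_force: [-0.1, 0.2, 0.9]
finger_gap: 49.9
finger_force: 0.0
```

```bash
python3 - <<'E'
from h import *
snap('wrist','w5');g=green('scene','s5');p=np.load('s5.npz')['p']
print(g,manip.read_state()['eef_pos'],dots('scene',p,get_calibration('scene'),(238,292,238,272)))
a=np.load('w5.npz')['p'][:,:,::-1]
cv2.imwrite('pics/v5.png',np.vstack([cv2.resize(a,(400,300)),cv2.resize(p[180:280,210:343,::-1],(400,300))]))
E
```

```text
((590.1281127929688, 70.85616302490234), (83.59230041503906, 99.57369995117188), 6.732774257659912) [532.2466315   63.47373979   7.99519684] (array([[645.33301603, 142.41238293],
       [717.04201418, 152.2752219 ]]), array([3, 4], dtype=int32))
```

View pics/v5.png

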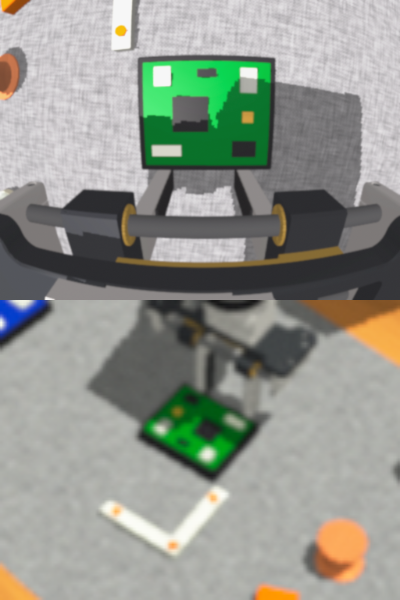

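The gap between green's left edge and the side bar's inner face is about 4 mm: wrist pixel 139 against 133. I'll continue with 2 mm of extra clearance.

Emit:
jog_arm --plan '[0.006,0.0005,0,0,0,0,0.013,0.001,0,0,0,0,0.02,0.001,0,0,0,0,0.028,0.0017,0,0,0,0,0.036,0.0027,0,0,0,0,0.044,0.0038,0,0,0,0,0.052,0.0048,0,0,0,0,0.06,0.0058,0,0,0,0,0.067,0.0068,0,0,0,0,0.073,0.0076,0,0,0,0,0.077,0.0081,0,0,0,0,0.08,0.0085,0,0,0,0,0.08,0.0085,0,0,0,0]'

```text
clock: 11.5
eef_pos: [612.6, 72.0, 7.9]
eef_rot: [3.142, -0.001, 0.131]
wrist_force: [0.5, -0.5, -0.2]
finger_gap: 49.9
finger_force: 0.0
```

```bash
python3 - <<'E'
from h import *
snap('wrist','w6');g=green('scene','s6');p=np.load('s6.npz')['p']
print(g,manip.read_state()['eef_pos'],manip.read_state()['wrist_force'])
a=np.load('w6.npz')['p'][:,:,::-1]
cv2.imwrite('pics/v6.png',np.vstack([cv2.resize(a[40:240,100:367],(400,300)),cv2.resize(p[180:280,210:343,::-1],(400,300))]))
E
```

```text
((670.3848876953125, 79.04924011230469), (83.10674285888672, 99.24870300292969), 6.9413251876831055) [612.27505531  71.98123586   7.91488778] [ 0.22545474  0.34123131 -0.75447454]
```

View pics/v6.png

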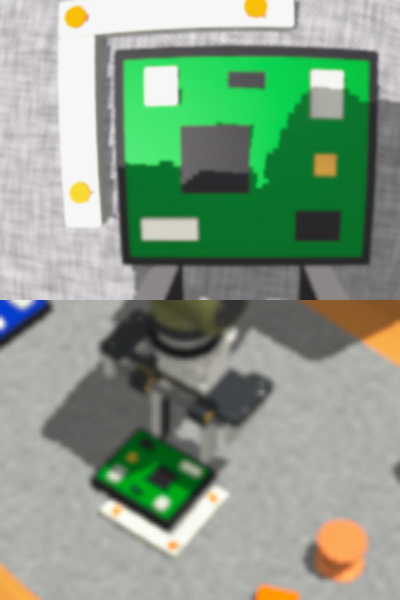

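Green is inside the stop, with about 7 mm of gap to each bar. Next I'll close the far gap slowly, watching the force.

Emit:
jog_arm --plan '[0.002,0.0003,0,0,0,0,0.004,0.0005,0,0,0,0,0.006,0.0008,0,0,0,0,0.007,0.0009,0,0,0,0,0.008,0.001,0,0,0,0]'

```text
clock: 12.1
eef_pos: [620.1, 73.0, 7.9]
eef_rot: [-3.142, 0.0, 0.131]
wrist_force: [-2.6, -1.1, 1.1]
finger_gap: 49.7
finger_force: 1.4
```

Emit:
jog_arm --plan '[0.001,0.0001,0,0,0,0,0.002,0.0003,0,0,0,0]'

```text
clock: 12.3
eef_pos: [620.8, 73.0, 7.9]
eef_rot: [3.142, 0.004, 0.131]
wrist_force: [-17.9, -3.5, 12.3]
finger_gap: 50.0
finger_force: 9.2
```

Contact with the far bar is made (about 18 N). I'll back off, lift, and go round to the right side.

Emit:
jog_arm --plan '[-0.01,-0.0013,0,0,0,0,-0.02,-0.0026,0,0,0,0,-0.02,-0.0026,0.03,0,0,0,-0.02,-0.0026,0.06,0,0,8,0.0,-0.04,0.06,0,0,16,0.03,-0.075,0.06,0,0,24,0.058,-0.075,0.06,0,0,32,0.058,-0.075,0.06,0,0,40,0.058,-0.075,0.06,0,0,48,0.058,-0.075,0.06,0,0,56,0.058,-0.075,0.06,0,0,64,0.058,-0.075,0.06,0,0,72,0.058,-0.075,0.06,0,0,80,0.058,-0.075,0.06,0,0,88,0.058,-0.075,0.06,0,0,90,0.058,-0.075,0.03,0,0,90,0.058,-0.075,0.01,0,0,90,0.058,-0.075,0.001,0,0,90,0.058,-0.075,0.001,0,0,90]'

```text
clock: 14.2
eef_pos: [679.8, -1.7, 7.9]
eef_rot: [-3.14, -0.0, 1.702]
wrist_force: [-0.4, 1.0, 0.5]
finger_gap: 49.9
finger_force: 0.0
```

```bash
python3 - <<'E'
from h import *
p,d,c=snap('wrist','w7')
print(manip.read_state()['eef_pos'],manip.read_state()['eef_rot'])
cv2.imwrite('pics/v7.png',cv2.resize(p[20:260,100:420,::-1],(640,480)))
E
```

```text
[680.35602309  -1.7681049    9.21322558] [3.14129983e+00 3.87663759e-05 1.70145420e+00]
```

View pics/v7.png

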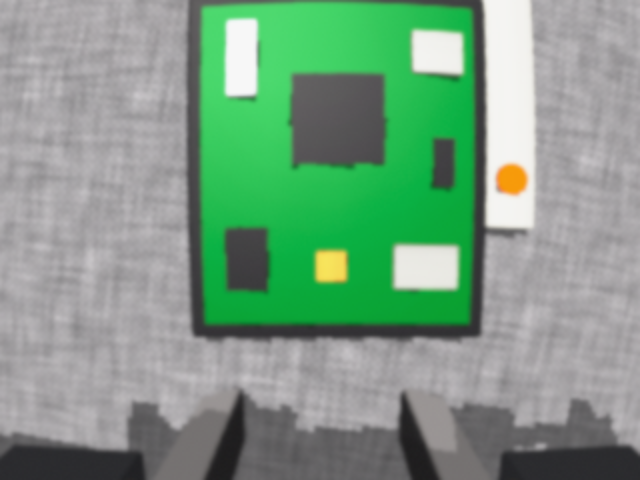

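Green lies flush along the far bar (edge at about x=483) and the fingers are centred behind its short edge. I'll slide it toward the side bar.

Emit:
jog_arm --plan '[-0.001,0.007,0,0,0,0,-0.0018,0.014,0,0,0,0,-0.0022,0.018,0,0,0,0,-0.0024,0.02,0,0,0,0,-0.0026,0.022,0,0,0,0,-0.0028,0.024,0,0,0,0,-0.003,0.0255,0,0,0,0]'

```text
clock: 14.95
eef_pos: [677.5, 23.0, 9.8]
eef_rot: [3.141, 0.001, 1.701]
wrist_force: [-1.1, -6.8, 6.0]
finger_gap: 50.5
finger_force: 3.1
```

Emit:
jog_arm --plan '[-0.0001,0.001,0,0,0,0,-0.0002,0.002,0,0,0,0]'

```text
clock: 15.15
eef_pos: [677.3, 24.9, 9.8]
eef_rot: [3.141, 0.001, 1.701]
wrist_force: [-1.7, -6.6, 5.3]
finger_gap: 50.0
finger_force: 3.2
```

Emit:
jog_arm --plan '[-0.0001,0.001,0,0,0,0,-0.0002,0.002,0,0,0,0]'

```text
clock: 15.35
eef_pos: [677.3, 25.8, 9.8]
eef_rot: [3.14, 0.003, 1.701]
wrist_force: [1.4, -17.4, 4.0]
finger_gap: 49.8
finger_force: 8.5
```

Emit:
jog_arm --plan '[-0.0001,0.001,0,0,0,0,-0.0002,0.002,0,0,0,0]'

```text
clock: 15.55
eef_pos: [677.4, 26.0, 9.9]
eef_rot: [3.14, 0.005, 1.701]
wrist_force: [3.7, -26.7, 2.5]
finger_gap: 50.0
finger_force: 13.5
```

Side contact is made (27 N). I'll back off and go round to the near side for a final seating nudge against the far bar.

Emit:
jog_arm --plan '[0.001,-0.01,0,0,0,0,0.003,-0.022,0,0,0,0,0.003,-0.022,0.03,0,0,0,0.003,-0.022,0.06,0,0,-8,-0.03,-0.01,0.06,0,0,-16,-0.073,0.02,0.06,0,0,-24,-0.073,0.046,0.06,0,0,-32,-0.073,0.046,0.06,0,0,-40,-0.073,0.046,0.06,0,0,-48,-0.073,0.046,0.06,0,0,-56,-0.073,0.046,0.06,0,0,-64,-0.073,0.046,0.06,0,0,-72,-0.073,0.046,0.06,0,0,-80,-0.073,0.046,0.06,0,0,-88,-0.073,0.046,0.06,0,0,-90,-0.073,0.046,0.03,0,0,-90,-0.073,0.046,0.01,0,0,-90,-0.073,0.046,-0.001,0,0,-90,-0.073,0.046,-0.001,0,0,-90]'

```text
clock: 17.45
eef_pos: [602.8, 75.6, 6.7]
eef_rot: [-3.141, 0.002, 0.131]
wrist_force: [-0.4, -0.2, -0.4]
finger_gap: 50.2
finger_force: 0.0
```

```bash
python3 - <<'E'
from h import *
p,d,c=snap('wrist','w8')
print(manip.read_state()['eef_pos'],manip.read_state()['eef_rot'])
cv2.imwrite('pics/v8.png',cv2.resize(p[20:260,100:420,::-1],(640,480)))
E
```

```text
[603.49646958  75.68483813   7.92669232] [-3.14139499e+00  6.01923889e-04  1.30635591e-01]
```

View pics/v8.png

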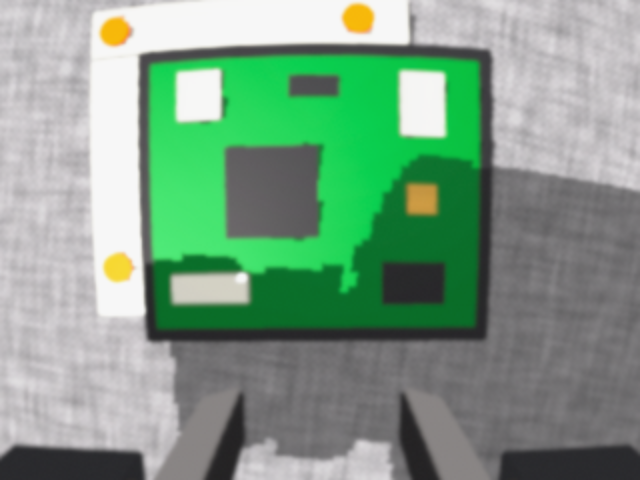

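Green looks seated on both bars (edges meet at about x=147 and y=52). One gentle confirming nudge follows.

Emit:
jog_arm --plan '[0.006,0.0008,0,0,0,0,0.011,0.0014,0,0,0,0,0.014,0.0018,0,0,0,0,0.016,0.0021,0,0,0,0,0.0175,0.0023,0,0,0,0,0.0185,0.0024,0,0,0,0]'

```text
clock: 18.1
eef_pos: [620.3, 78.0, 8.1]
eef_rot: [-3.142, 0.005, 0.131]
wrist_force: [-19.9, -3.3, 16.2]
finger_gap: 50.0
finger_force: 10.3
```

The contact is at the same depth as before, so it is seated. I'll withdraw and check from above.

Emit:
jog_arm --plan '[-0.01,-0.0013,0,0,0,0,-0.025,-0.0033,0,0,0,0,-0.04,-0.005,0.03,0,0,0,-0.05,-0.005,0.07,0,0,0,-0.08,-0.005,0.11,0,0,0,-0.12,-0.005,0.13,0,0,0,-0.14,-0.005,0.14,0,0,0,-0.14,-0.005,0.14,0,0,0,-0.14,-0.005,0.14,0,0,0]'

```text
clock: 19.0
eef_pos: [482.5, 73.2, 148.2]
eef_rot: [3.142, -0.001, 0.131]
wrist_force: [-0.3, 0.6, -1.2]
finger_gap: 50.1
finger_force: 0.0
```

```bash
python3 - <<'E'
from h import *
p,d,c=snap('wrist','w9');q,_,_=snap('scene','s9')
print(green('scene','s10'),manip.read_state()['eef_pos'])
cv2.imwrite('pics/v9.png',np.vstack([cv2.resize(p[0:220,110:400,::-1],(396,300)),cv2.resize(q[140:290,150:348,::-1],(396,300))]))
E
```

```text
((676.9078369140625, 88.17152404785156), (82.2123794555664, 97.29902648925781), 8.153731346130371) [482.43879284  73.1245151  147.1685999 ]
```

View pics/v9.png

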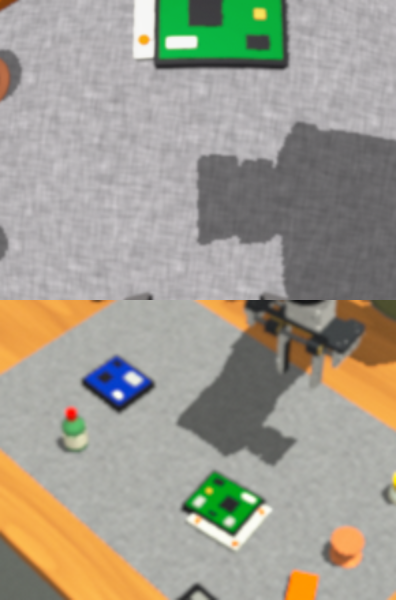

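The carrier sits in the corner, touching both bars and parallel to them. Blue and the other objects are undisturbed, and the arm is clear.

```bash
python3 -c "
from cell import manip;print(manip.sign_off())"
```

```text
the job is handed in; nothing more can be done
None
```

The green carrier was pushed flush against both bars of the corner stop, nothing else was seen to move, the arm finished clear, and the job was handed in at about 19 s.

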